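Pass a ring tray through the drop gate of the bench chute

TASK

Pass the tray of steel rings through the green chute into the bay at its closed end: with one fingertip hold down the long red rail beside the chute, so that the yellow drop gate sinks below the chute floor, and while you keep it down push the tray steadily along with the other finger until the whole tray is past the gate. The gate must not touch the tray; when the tray is through, take the hand away so that the gate springs up behind it. Only push: do not grip, lift, tip or fling the tray, keep the rings on their posts, and leave the hammer, the bottle and the loose collar alone.

Things in the scene. Friction and masses are not known exactly. Their poses are not given: they have to be found in the camera images.
- chute: Green sheet-steel chute on legs, fixed to the bench, turned by up to 0.3 rad. Origin: on the bench surface under the gate slot, half-way across. y axis: along the chute, direction of travel; x: across it, towards the red rail. Its level floor with white strips is 80 mm above the bench and 96 mm wide; two side walls, 3 mm thick, centred at x = +/-49.5 mm, rise 30 mm over the floor.
- slot (a point): Centre of the gate slot, on the chute floor (chute y = 0). The chute runs from its flared open mouth at y = -275 mm to the end stop at y = +190 mm, which has a rubber bumper 8 mm thick; the bay is the stretch between gate and end stop.
- gate (a joint): Angle (rad) of yellow gate and red rail, one rigid spring-loaded lever hinged beyond the rail: 0 = gate up, 18 mm above the floor; grows as the rail is pressed down; stop at 0.30. From 0.18 the gate is wholly below the floor; at 0.25 it is 10 mm below and the rail's top is level. Pressing takes 2 to 5 N; it springs up when let go. A tray pushed against the gate does not open it.
- hinge (a point): A point of the hinge axis, level with the gate slot. The axis runs along the chute at x = 149 mm in its frame, 68 mm above the bench.
- rail (a point): Middle of the red rail's top face. Flat strip 280 mm long, from chute y = -250 to +30 mm, and 40 mm wide; press it anywhere, a fingertip may slide along it. Gate up: its middle line is at chute x = 85 mm, 30 mm above the chute floor. At 0.25 rad: at x = 77 mm, 13 mm above the floor, spanning x = 57 to 97 mm.
- gate_edge (a point): Middle of the top edge of the yellow gate blade, which is 80 mm wide across the chute and 5 mm thick along it.
- tray: Aluminium tray rack 140 mm long (its y, along the chute) and 90 mm wide (its x), 0.5 to 0.75 kg with its three rings. Origin: centre of its underside, which slides on the chute floor. Upright end plates, 86 mm wide, reach 45 mm over the underside; their outer faces are 69.5 mm before and behind the origin. Its y axis points in the direction of travel.
- post0 (a point): Foot of the rear post on the tray floor (4 mm above the underside), 43 mm behind the tray's origin. The posts are 25 mm thick and reach 36 mm over the underside.
- post1 (a point): Foot of the middle post, at the tray's centre.
- post2 (a point): Foot of the front post, 43 mm ahead of the tray's origin.
- ring0: Steel ring round the rear post: 40 mm outside, 29 mm inside, 20 mm high, loose. Origin: centre of its underside.
- ring1: The same, round the middle post.
- ring2: The same, round the front post.
- hammer: Hammer 260 mm long, lying on the bench on the robot's side of the chute, to be left alone. Origin on its underside.
- bottle: Blue bottle, 44 mm across and 95 mm high, standing on the bench beside the bay, on the red rail's side, to be left alone. Origin: centre of its foot.
- collar: Dark steel collar, 64 mm outside, 32 mm high, on the bench on the robot's side of the chute, to be left alone. Origin: centre of its underside.
Mind the look-alikes: they are no part of the job. What is shaped like the ring0 but blue is not meant. There is more than one size of the tray; the job needs the smaller.

How it is judged:
By the outcome, as a careful person would: the job done as asked, in the order asked, and still so for the second after the job is handed in, with the robot touching nothing.
It also fails if it takes over 45 s, if anything falls off the work surface, if the arm or the gripper's body presses on something with over 40 N, if the wrist force passes 120 N, or if a joint passes its speed limit or range.

ROBOT

A 7-joint arm with a two-finger parallel gripper is mounted at the origin on the work surface. World frame = base frame: x ahead of the robot, y to its left, z up, the work surface at z = 0. Lengths are in m, angles in rad, forces in N, time in s.
With the tool pointing down it reaches from about 0.4 to 0.85 m from the base axis. Payload 10.4 kg.
Tool frame: the origin (TCP) lies midway between the tips of the shut fingers; the grasp point (between the pads) lies 19 mm behind it; z points along the fingers, y is the line along which they close (so a half turn about z gives the same grasp; the last joint's range is limited). The gripper opens to 87 mm and grips with 3 to 60 N. Pads are 19 mm wide; open, the fingers measure 117 mm over their backs; the gripper's body (75 mm by 190 mm) begins 51 mm behind the grasp point.
Start: joints at [1.323, 0.332, -0.065, 1.46, 0.022, 1.35, -0.088], TCP at [0.139, -0.609, 0.223] pointing down, gripper open.
Joint ranges: [-2.6, 2.6], [-0.5, 2.12], [-1.47, 1.34], [0.16, 2.42], [-1.27, 4.41], [0.06, 2.06], [-2.6, 2.6]. Speed limits (rad/s): [2.22, 2.22, 2.79, 2.79, 3.14, 3.14, 3.14].

INTERFACE

Orientations are given as a unit quaternion [x, y, z, w].
In Python, from bench import r gives the robot as it stands.
- The arm moves only by the tool arm_command, never from a script. Its argument "moves" is one flat list of numbers, 4 for each row, row after row: the shift along the tool's x, y, z in cm, then the turn about the tool's z in degrees. A call has 1 to 12 rows; each row shifts and turns the commanded pose from where the row before left it, along the tool's axes as they then stand; what a row does not reach is not made up. A row lasts 1/12 s, in which the tool goes at most 41.7 mm and 7.16 degrees, less where a joint would pass 70% of its speed; a pose out of reach is approached as far as the arm can. A call with a gripper value outside its range is refused whole. "fingers" is the opening in per cent of the stroke, from 0 (shut) to 100 (fully open), set as the call begins (left out, the last holds). The fingers move at their own pace and stop on an object; "squeeze" is the grip in N (left out, the last holds). Time passes only in rows, so rows that do not move let the fingers close. It gives the time, the measured TCP pose, the force, the opening and the grip force at its end, in the units of the state.
- r.read_state(): the state, without advancing time (a new reading comes with each control period).
- r.camera(name): name is "scene" or "top" or "wrist"; returns the picture (384x512x3 uint8, red, green, blue); there is no depth.
- r.camera_info(name): a dict with "fx", "fy", "cx", "cy" (pixels), "k1" (the pictures are not rectified: a ray, as slopes to the right and down, at radius r is drawn at 1 + k1 r^2 times it, then the intrinsics apply), "origin" and "attitude" of the camera in the world. Camera axes: x right, y up, looking along -z (the intrinsics and any distortion apply to the point x, -y, -z); pixel columns grow to the right and rows downward; lengths in m; the calibration is good to about 2 mm. A picture is of the moment at which its call begins: read the wrist's pose just before it. camera_info takes no time and is no camera call; for the wrist camera it gives the pose at the moment of the call.
- r.close_job(): hands the job in; it is judged then, once.
The state is a dict: "time": time; "joint_positions": joint angles; "joint_vel": joint speeds; "joint_torque": joint torques, N m; "ee_pos": TCP position; "eef_rot": TCP orientation; "ft_force": force on the tool from outside, world axes, zero at the start; "torque": the same for the moment, N m; "width": finger opening in m; "grip_force": force on a finger pad.
Only numpy, scipy, OpenCV 4.12 (cv2) and the standard library are available. Lean on these libraries where they do the work, as an engineer would, in place of code of your own. Each camera call takes 0.05 s, during which the arm holds its last target. There are 200 camera calls.

## Working session

There is one attempt and no reset: what is moved stays moved. The work goes in short steps, Python scripts to look and compute and a tool call to move; the robot and the scene stay as the last step left them, time stands still between calls to the robot, and variables do not carry over. Pictures are saved under pics/ and viewed, at most 10 in all, crops included, and the job is handed in when it is done.

Besides the shell and the picture viewer there is one more tool, called after "Emit:" as name(argument=value, ...) on one line, values as JSON. arm_command: Moves the arm, as the interface text tells. Its arguments: {"type":"object","properties":{"moves":{"type":"array"},"fingers":{"type":"number"},"squeeze":{"type":"number"}},"required":["moves"]}

```bash
mkdir -p pics; cat > h.py <<'E'
import numpy as np, cv2
from bench import r
from scipy.spatial.transform import Rotation as R
def snap(n,f):
    im=r.camera(n); cv2.imwrite(f'pics/{f}.png',im[:,:,::-1]); return im
def cam(n):
    i=r.camera_info(n); a=np.array(i['attitude'],float)
    M=a if a.shape==(3,3) else R.from_quat(a).as_matrix()
    return i,M,np.array(i['origin'])
def proj(n,P):
    i,M,o=cam(n); p=(np.atleast_2d(P)-o)@M; s=np.c_[p[:,0]/-p[:,2],-p[:,1]/-p[:,2]]
    s=s*(1+i['k1']*(s**2).sum(1,keepdims=True)); return s*[i['fx'],i['fy']]+[i['cx'],i['cy']]
def at(n,uv,z):
    i,M,o=cam(n); d=(np.atleast_2d(uv)-[i['cx'],i['cy']])/[i['fx'],i['fy']]; s=d.copy()
    for _ in range(20): s=d/(1+i['k1']*(s**2).sum(1,keepdims=True))
    ray=np.c_[s[:,0],-s[:,1],-np.ones(len(s))]@M.T
    return o+ray*((z-o[2])/ray[:,2])[:,None]
E
python3 - <<'E'
from h import *
print(r.read_state()); print(r.camera_info('top')); print(r.camera_info('scene'))
for n in('top','scene'):
    im=snap(n,n); cv2.imwrite(f'pics/{n}_b.png',cv2.resize(im[:,:,::-1],(800,600),interpolation=2))
E
```

```text
{'time': 0.0, 'joint_positions': array([ 1.32338144,  0.33288599, -0.06468793,  1.46094809,  0.02161736,
        1.34991137, -0.08851104]), 'joint_vel': array([-4.03669100e-05,  7.71408661e-05, -9.93990774e-04,  1.69903326e-04,
        3.84478224e-04, -1.77240483e-03, -8.12416853e-04]), 'joint_torque': array([-5.72412773e-04, -6.23252821e+01,  2.44193774e-02, -3.89898384e+01,
       -6.14188076e-02,  3.97506205e-02,  1.48366726e-04]), 'ee_pos': array([ 0.13922125, -0.6088912 ,  0.22174187]), 'eef_rot': array([ 9.93688529e-01,  1.12172084e-01, -1.25767590e-04, -7.17463122e-04]), 'ft_force': array([-0.22801891,  0.38529115,  0.02723993]), 'torque': array([0.00435565, 0.01557359, 0.00478037]), 'grip_force': 0.0, 'width': 0.08684444433010896}
{'fx': 451.09766302055516, 'fy': 451.09766302055516, 'cx': 251.60836013881115, 'cy': 202.53744877634225, 'k1': -0.01421720294458803, 'origin': array([0.39995992, 0.06950173, 1.06074634]), 'attitude': array([-0.03450232,  0.04369444,  0.71033571, -0.70165773])}
{'fx': 491.44265229276726, 'fy': 491.44265229276726, 'cx': 250.16245040610931, 'cy': 186.88154593129065, 'k1': -0.019845401382182274, 'origin': array([1.37064291, 0.01336483, 0.80698828]), 'attitude': array([0.313548  , 0.2943593 , 0.63617482, 0.6405637 ])}
```

View pics/top_b.png

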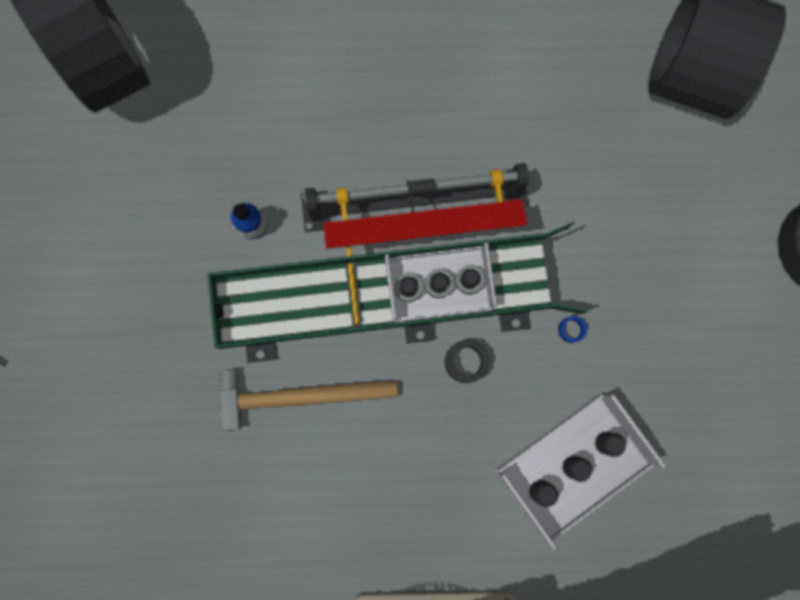

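View pics/scene_b.png

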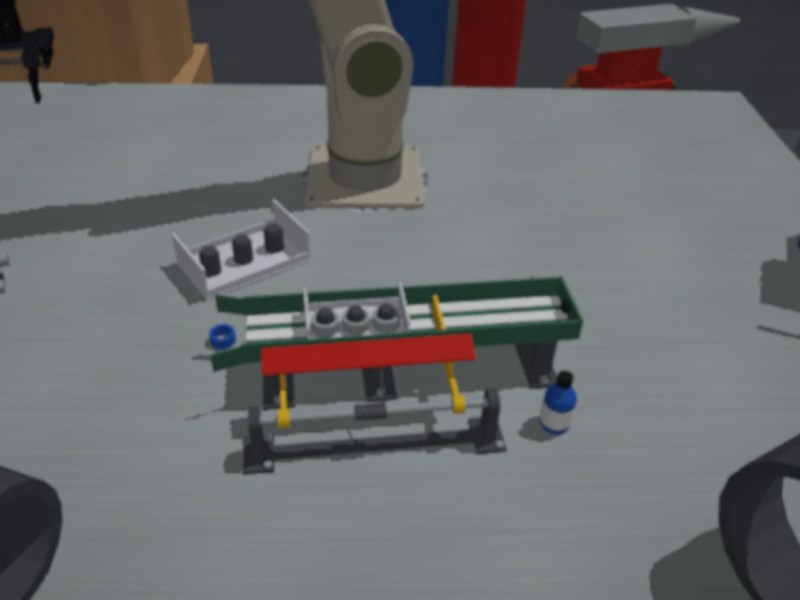

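The top view shows the chute running left (+y world), the red rail on its far side (about 325–527, 200–247), and the small tray with rings between gate (353) and mouth (550). I'll enlarge it.

```bash
python3 - <<'E'
import cv2
im=cv2.imread('pics/top.png')[100:230,125:390]
cv2.imwrite('pics/crop.png',cv2.resize(im,(795,390),interpolation=cv2.INTER_CUBIC))
E
```

```text
(no output)
```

View pics/crop.png

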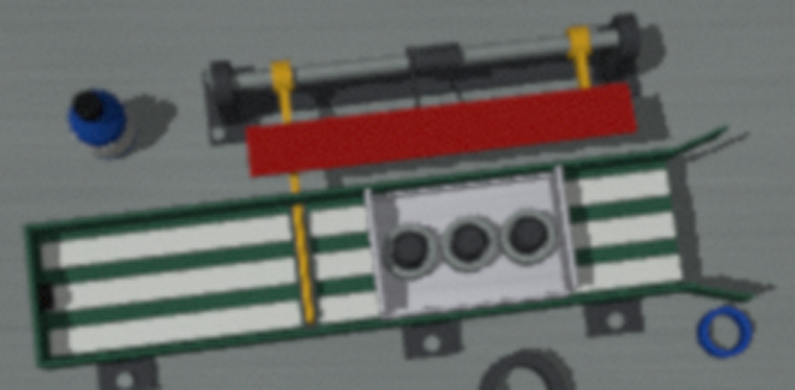

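```bash
cat > geo.py <<'E'
from h import *
from scipy.optimize import least_squares
px=lambda a:(np.array(a,float)-1)/3+[125,100]
mod=np.array([[105,30,105],[66,30,115],[105,-250,105],[66,-250,115],[40,0,98],[-40,0,98],[51,192,110],[-51,192,110]])/1e3
uv=px([(247,127),(251,177),(630,83),(636,131),(296,206),(311,322),(27,226),(42,366)])
def T(p,m): c,s=np.cos(p[2]),np.sin(p[2]); return np.c_[p[0]+c*m[:,0]-s*m[:,1],p[1]+s*m[:,0]+c*m[:,1],m[:,2]]
sol=least_squares(lambda p:(proj('top',T(p,mod))-uv).ravel(),[.5,.1,0],loss='soft_l1')
P=sol.x
def inv(w):
    c,s=np.cos(P[2]),np.sin(P[2]); d=w[:,:2]-P[:2]; return np.c_[c*d[:,0]+s*d[:,1],-s*d[:,0]+c*d[:,1]]
E
python3 - <<'E'
from geo import *
print(P,sol.fun.reshape(-1,2).round(1))
print(inv(at('top',px([(561,170),(579,292),(367,190),(381,315)]),.125)).round(4))
w=T(P,np.array([[28,-215,220]])/1e3); print(w)
i,M,o=cam('wrist'); print(o,M)
E
```

```text
[0.538196   0.11078095 0.1080455 ] [[-0.4 -0.2]
 [-0.1 -0.2]
 [-0.2 -0.3]
 [ 1.3 -0. ]
 [ 0.7  1.8]
 [-0.1 -0.3]
 [-0.1 -0.3]
 [-0.6  0.5]]
[[ 0.0425 -0.1882]
 [-0.0449 -0.1889]
 [ 0.0444 -0.0506]
 [-0.0444 -0.0497]]
[[ 0.58921734 -0.09994595  0.22      ]]
[ 0.217357   -0.59082514  0.38312083] [[ 0.22294108  0.93237432  0.28456177]
 [-0.97483013  0.21379102  0.06324258]
 [-0.00187099 -0.29149875  0.95656938]]
```

```bash
cat > plan.py <<'E'
from geo import *
def to(x,y,z,n,nr):
    s=r.read_state(); p=s['ee_pos']; B=R.from_quat(s['eef_rot']).as_matrix()
    g=T(P,np.array([[x,y,z]])/1e3)[0]; 
    tx=np.array([-np.sin(P[2]),np.cos(P[2])]); b=np.arctan2(B[1,0],B[0,0]); a=np.arctan2(tx[1],tx[0])
    da=(a-b+np.pi)%(2*np.pi)-np.pi; d=(g-p)/n; out=[]
    print('err tool frame cm',(B.T@(g-p)*100).round(2),'turn',np.degrees(-da).round(2),'chute',(inv(p[None])[0]*1e3).round(1),(p[2]*1e3).round(1),'tilt',B[:,2].round(3),'F',s['ft_force'].round(1),s['width'],s['time'])
    for k in range(n):
        t=b+da*min(k/nr,1); X=np.array([np.cos(t),np.sin(t),0]);Y=np.array([np.sin(t),-np.cos(t),0])
        out.append([round(v*100,1) for v in (X@d,Y@d,-d[2])]+[round(float(np.degrees(-da/nr)),1) if k<nr else 0])
    return out
E
python3 -c "
from plan import *
for l in to(38,-212,220,22,14): print(*l,sep=', ')"
```

```text
err tool frame cm [ 56.24 -39.77   0.23] turn -83.31 chute [-474.2 -672.5] 221.8 tilt [-0.     0.001 -1.   ] F [-0.6  0.8  0.2] 0.08674461887888323 0.1
2.6, -1.8, 0.0, -6.0
2.7, -1.5, 0.0, -6.0
2.9, -1.2, 0.0, -6.0
3.0, -0.9, 0.0, -6.0
3.1, -0.6, 0.0, -6.0
3.1, -0.3, 0.0, -6.0
3.1, 0.0, 0.0, -6.0
3.1, 0.3, 0.0, -6.0
3.1, 0.7, 0.0, -6.0
3.0, 1.0, 0.0, -6.0
2.9, 1.3, 0.0, -6.0
2.7, 1.6, 0.0, -6.0
2.5, 1.8, 0.0, -6.0
2.3, 2.1, 0.0, -6.0
2.1, 2.3, 0.0, 0
2.1, 2.3, 0.0, 0
2.1, 2.3, 0.0, 0
2.1, 2.3, 0.0, 0
2.1, 2.3, 0.0, 0
2.1, 2.3, 0.0, 0
2.1, 2.3, 0.0, 0
2.1, 2.3, 0.0, 0
```

Emit:
arm_command(moves=[2.6, -1.8, 0, -6, 2.7, -1.5, 0, -6, 2.9, -1.2, 0, -6, 3.0, -0.9, 0, -6, 3.1, -0.6, 0, -6, 3.1, -0.3, 0, -6, 3.1, 0, 0, -6, 3.1, 0.3, 0, -6, 3.1, 0.7, 0, -6, 3.0, 1.0, 0, -6, 2.9, 1.3, 0, -6, 2.7, 1.6, 0, -6], fingers=75)

```text
time: 1.1
ee_pos: [0.391, -0.327, 0.2224]
eef_rot: [0.736, 0.677, -0.0, -0.0]
ft_force: [0.7, 0.2, 0.0]
width: 0.0653
grip_force: 0.0
```

Emit:
arm_command(moves=[2.5, 1.8, 0, -6, 2.3, 2.1, 0, -6, 2.1, 2.3, 0, 0, 2.1, 2.3, 0, 0, 2.1, 2.3, 0, 0, 2.1, 2.3, 0, 0, 2.1, 2.3, 0, 0, 2.1, 2.3, 0, 0, 2.1, 2.3, 0, 0, 2.1, 2.3, 0, 0, 0, 0, 0, 0, 0, 0, 0, 0])

```text
time: 2.1
ee_pos: [0.5941, -0.0908, 0.2218]
eef_rot: [0.662, 0.749, 0.0, -0.001]
ft_force: [-0.6, -1.5, 0.2]
width: 0.0652
grip_force: 0.0
```

```bash
python3 -c "
from plan import *
for l in to(38,-212,220,1,1): print(*l,sep=', ')
i,M,o=cam('wrist');print(proj('wrist',T(P,np.array([[38,-212,220],[0,-189,125],[78,-212,110],[0,0,98]])/1e3)))
im=snap('wrist','w1');cv2.imwrite('pics/w1b.png',cv2.resize(im[:,:,::-1],(800,600)))"
```

```text
err tool frame cm [-0.56  0.4   0.18] turn 0.9 chute [  33.9 -206.5] 221.8 tilt [-0.001  0.001 -1.   ] F [-0.6 -1.5  0.2] 0.0651697562754595 2.1
-0.6, 0.4, 0.2, 0.9
[[263.50563111 252.47005116]
 [217.34897522 174.88380886]
 [304.34401198 196.62284306]
 [218.50648329 -61.56297456]]
```

View pics/w1b.png

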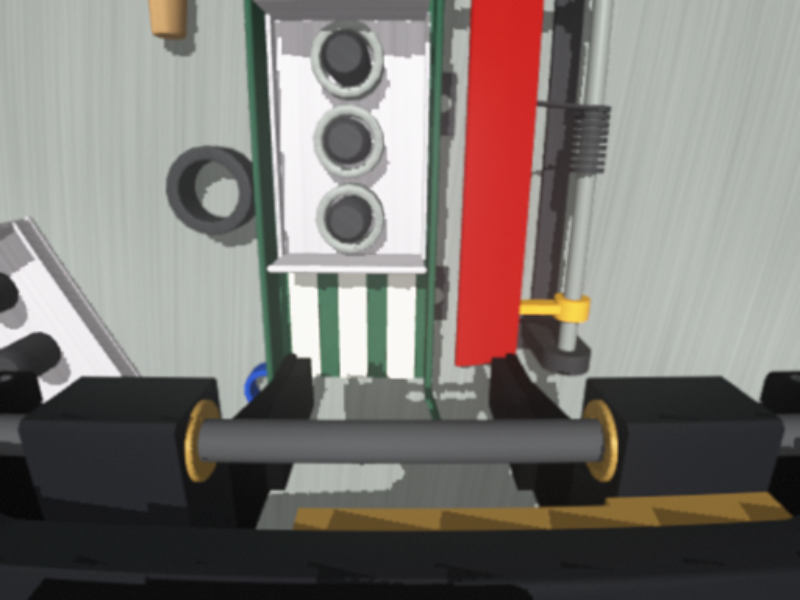

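Tray rear plate is at about (347,270), close to the predicted (340,273); fingers straddle the chute's right wall and lie behind the tray. Correct and descend to just above the rail.

Emit:
arm_command(moves=[-0.6, 0.4, 0, 0.9, 0, 0, 2, 0, 0, 0, 2, 0, 0, 0, 2, 0, 0, 0, 2, 0, 0, 0, 1, 0, 0, 0, 0, 0, 0, 0, 0, 0])

```text
time: 2.82
ee_pos: [0.5983, -0.0995, 0.1329]
eef_rot: [0.67, 0.743, -0.0, 0.0]
ft_force: [0.2, -0.8, -0.6]
width: 0.0653
grip_force: 0.0
```

```bash
python3 -c "
from plan import *
to(38,-212,92,1,1)
im=snap('wrist','w2');cv2.imwrite('pics/w2b.png',cv2.resize(im[:,:,::-1],(800,600)))
im=snap('scene','s2')[130:290,100:400];cv2.imwrite('pics/s2b.png',cv2.resize(im[:,:,::-1],(800,427)))"
```

```text
err tool frame cm [0.36 0.09 4.09] turn -0.3 chute [  37.1 -215.6] 132.9 tilt [-0. -0. -1.] F [ 0.2 -0.8 -0.6] 0.06532269304216033 2.8167
```

View pics/w2b.png

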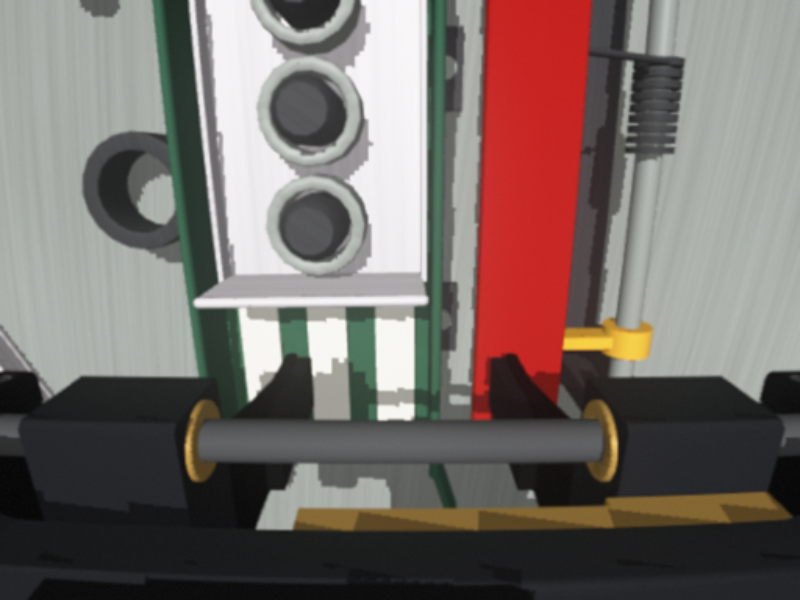

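Left finger (about 298,360) is over the chute floor near its middle, right finger (about 507,360) over the rail. Pressing down.

Emit:
arm_command(moves=[0.1, 0.1, 1.0, -0.3, 0, 0, 0.8, 0, 0, 0, 0.8, 0, 0, 0, 0.8, 0, 0, 0, 0.7, 0, 0, 0, 0, 0, 0, 0, 0, 0])

```text
time: 3.5
ee_pos: [0.599, -0.0975, 0.091]
eef_rot: [0.667, 0.745, -0.0, -0.0]
ft_force: [-2.6, 0.2, 4.3]
width: 0.0648
grip_force: 2.1
```

```bash
python3 -c "
from plan import *
to(38,-209.5,92,1,1)
im=snap('top','t3')[100:230,125:390];a=cv2.resize(im[:,:,::-1],(795,390),interpolation=2)
im=snap('scene','s3')[165:240,130:400];b=cv2.resize(im[:,:,::-1],(795,210),interpolation=2)
cv2.imwrite('pics/c3.png',np.vstack([a,b]))"
```

```text
err tool frame cm [ 0.41  0.   -0.1 ] turn 0.09 chute [  38.  -213.6] 91.0 tilt [-0.001  0.    -1.   ] F [-2.6  0.2  4.3] 0.06483061616629639 3.5
```

View pics/c3.png

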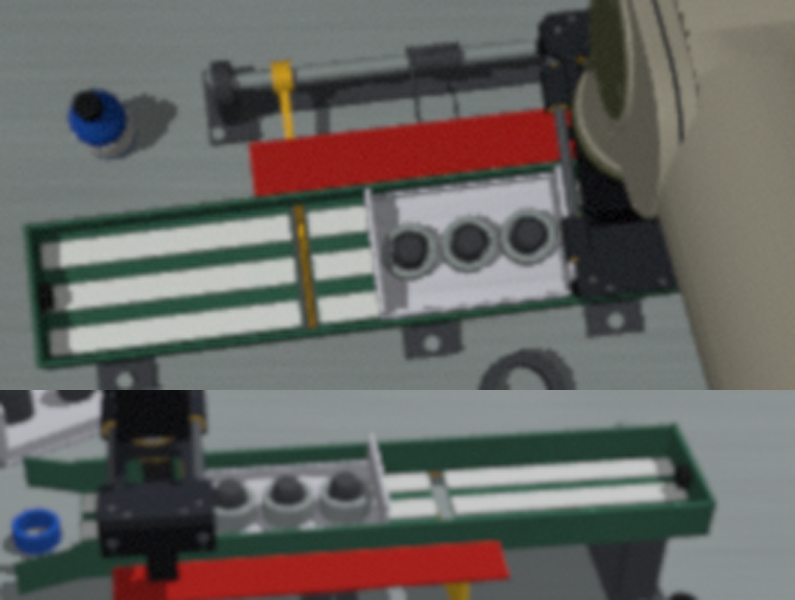

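Gate is seen sunk at (303,265) top / (440,495) scene, at 4.3 N with the rail at 91 mm. Start pushing.

Emit:
arm_command(moves=[0.2, 0, 0, 0, 0.3, 0, 0, 0, 0.3, 0, 0, 0, 0.3, 0, 0, 0, 0.3, 0, 0, 0, 0.3, 0, 0, 0, 0.3, 0, 0, 0, 0.3, 0, 0, 0, 0.3, 0, 0, 0, 0.3, 0, 0, 0, 0.3, 0, 0, 0, 0.3, 0, 0, 0])

```text
time: 4.6
ee_pos: [0.5957, -0.0641, 0.0918]
eef_rot: [0.668, 0.744, -0.001, 0.001]
ft_force: [0.4, -6.5, 4.9]
width: 0.0649
grip_force: 4.0
```

```bash
python3 -c "
from plan import *
to(38,11,91,1,1)"
```

```text
err tool frame cm [19.1  -0.02  0.04] turn 0.03 chute [  38.3 -180. ] 91.8 tilt [ 0.001 -0.002 -1.   ] F [ 0.4 -6.5  4.9] 0.06487509368983443 4.6
```

Emit:
arm_command(moves=[0.4, 0, 0.05, 0, 0.4, 0, 0.05, 0, 0.4, 0, 0, 0, 0.4, 0, 0, 0, 0.4, 0, 0, 0, 0.4, 0, 0, 0, 0.4, 0, 0, 0, 0.4, 0, 0, 0, 0.4, 0, 0, 0, 0.4, 0, 0, 0, 0.4, 0, 0, 0, 0.4, 0, 0, 0])

```text
time: 5.6
ee_pos: [0.5912, -0.0179, 0.0917]
eef_rot: [0.668, 0.744, -0.001, 0.002]
ft_force: [1.4, -11.9, 10.3]
width: 0.0655
grip_force: 6.4
```

```bash
python3 -c "
from plan import *
to(38,11,91,1,1)"
```

```text
err tool frame cm [ 1.447e+01 -9.000e-02  1.000e-02] turn -0.04 chute [  38.8 -133.7] 91.7 tilt [ 0.002 -0.004 -1.   ] F [  1.4 -11.9  10.3] 0.06547496325590196 5.6
```

```bash
python3 -c "
from plan import *
im=snap('top','t4')[100:230,125:390];a=cv2.resize(im[:,:,::-1],(795,390),interpolation=2)
im=snap('scene','s4')[165:240,130:400];b=cv2.resize(im[:,:,::-1],(795,210),interpolation=2)
cv2.imwrite('pics/c4.png',np.vstack([a,b]));to(38,11,91,1,1)"
```

```text
err tool frame cm [14.34 -0.07  0.02] turn 0.04 chute [  38.8 -132.4] 91.7 tilt [ 0.002 -0.003 -1.   ] F [ 1.1 -8.5  8.5] 0.06539355222742683 5.7
```

View pics/c4.png

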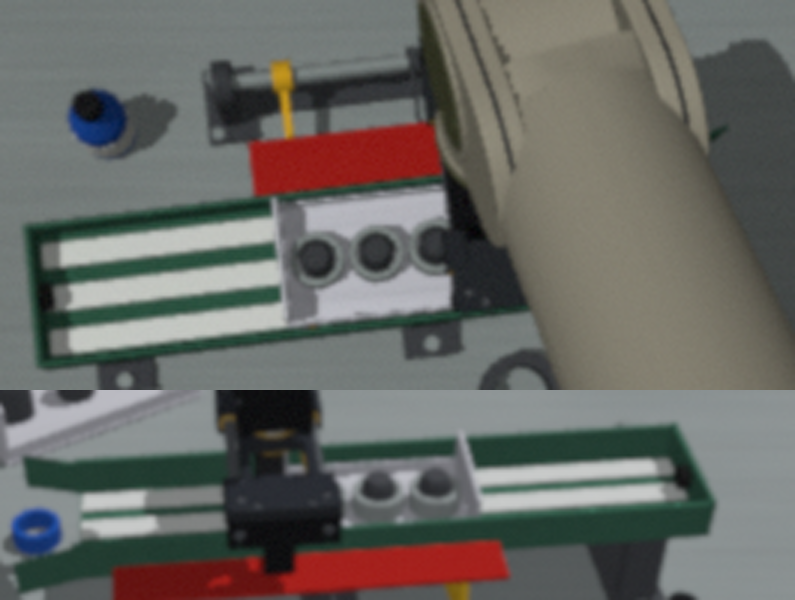

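Tray is square in the chute, its front (≈285,260) already beyond the sunk gate, rings on. Continue.

Emit:
arm_command(moves=[0.3, 0, -0.03, 0, 0.4, 0, 0, 0, 0.4, 0, 0, 0, 0.4, 0, 0, 0, 0.4, 0, 0, 0, 0.4, 0, 0, 0, 0.4, 0, 0, 0, 0.4, 0, 0, 0, 0.4, 0, 0, 0, 0.4, 0, 0, 0, 0.4, 0, 0, 0, 0.4, 0, 0, 0])

```text
time: 6.7
ee_pos: [0.5858, 0.0293, 0.0916]
eef_rot: [0.668, 0.744, -0.001, 0.002]
ft_force: [1.5, -11.2, 9.7]
width: 0.0656
grip_force: 5.8
```

```bash
python3 -c "
from plan import *
to(38,11,91,1,1)"
```

```text
err tool frame cm [ 9.71 -0.06  0.03] turn -0.01 chute [ 38.6 -86.1] 91.6 tilt [ 0.002 -0.004 -1.   ] F [  1.5 -11.2   9.7] 0.06558427981946448 6.7
```

Steady. Continue.

Emit:
arm_command(moves=[0.4, 0, 0, 0, 0.4, 0, 0, 0, 0.4, 0, 0, 0, 0.4, 0, 0, 0, 0.4, 0, 0, 0, 0.4, 0, 0, 0, 0.4, 0, 0, 0, 0.4, 0, 0, 0, 0.4, 0, 0, 0, 0.4, 0, 0, 0, 0.4, 0, 0, 0, 0.4, 0, 0, 0])

```text
time: 7.7
ee_pos: [0.5807, 0.0768, 0.0916]
eef_rot: [0.668, 0.744, -0.001, 0.002]
ft_force: [1.2, -11.5, 10.9]
width: 0.0652
grip_force: 6.1
```

```bash
python3 -c "
from plan import *
to(38,11,91,1,1)"
```

```text
err tool frame cm [ 4.93 -0.06  0.04] turn -0.02 chute [ 38.6 -38.3] 91.6 tilt [ 0.001 -0.004 -1.   ] F [  1.2 -11.5  10.9] 0.06517032886372785 7.7
```

Emit:
arm_command(moves=[0.4, 0, 0, 0, 0.4, 0, 0, 0, 0.4, 0, 0, 0, 0.4, 0, 0, 0, 0.4, 0, 0, 0, 0.4, 0, 0, 0, 0.4, 0, 0, 0, 0.4, 0, 0, 0, 0.4, 0, 0, 0, 0.4, 0, 0, 0, 0.4, 0, 0, 0, 0.3, 0, 0, 0])

```text
time: 8.7
ee_pos: [0.5756, 0.1237, 0.0916]
eef_rot: [0.668, 0.744, -0.001, 0.002]
ft_force: [0.7, -11.7, 11.0]
width: 0.0651
grip_force: 6.5
```

Emit:
arm_command(moves=[0.2, 0, 0, 0, 0.1, 0, 0, 0, 0, 0, 0, 0, 0, 0, 0, 0])

```text
time: 9.03
ee_pos: [0.5752, 0.1268, 0.0916]
eef_rot: [0.668, 0.744, -0.001, 0.002]
ft_force: [0.3, -10.3, 10.6]
width: 0.065
grip_force: 5.8
```

```bash
python3 -c "
from plan import *
to(38,11,91,1,1)
im=snap('top','t5')[100:230,125:390];a=cv2.resize(im[:,:,::-1],(795,390),interpolation=2)
im=snap('scene','s5')[165:240,130:400];b=cv2.resize(im[:,:,::-1],(795,210),interpolation=2)
cv2.imwrite('pics/c5.png',np.vstack([a,b]))"
```

```text
err tool frame cm [-0.1  -0.05  0.06] turn 0.0 chute [38.5 12. ] 91.6 tilt [ 0.001 -0.003 -1.   ] F [  0.3 -10.3  10.6] 0.0649513998826508 9.0333
```

View pics/c5.png

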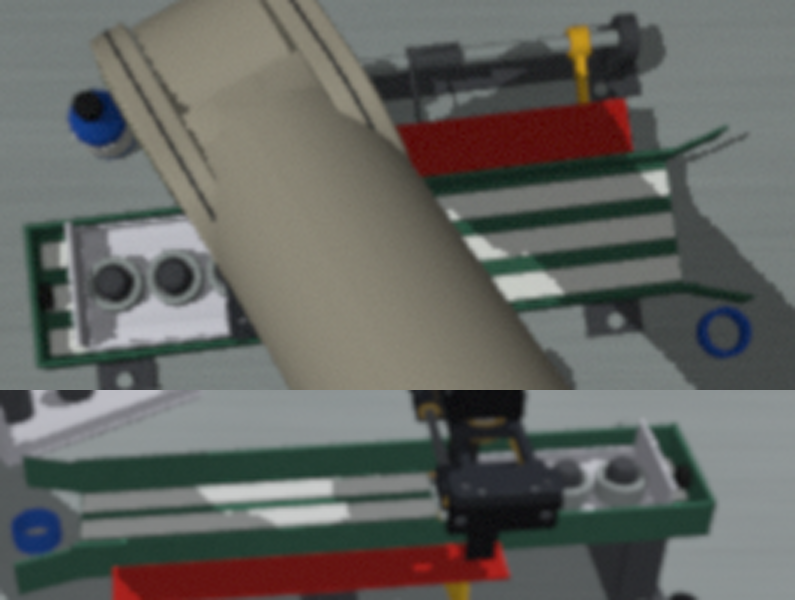

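```bash
python3 -c "
from geo import *
print(inv(at('top',px([(64,222),(78,348)]),.125)).round(4))"
```

```text
[[ 0.047   0.1625]
 [-0.0422  0.1613]]
```

Front plate at y ≈ +162 mm, so the rear is at ≈ +23 mm, past the gate. Ease back off the plate first, then lift.

Emit:
arm_command(moves=[-0.2, 0, 0, 0, -0.2, 0, 0, 0, -0.2, 0, 0, 0, -0.2, 0, 0, 0, 0, 0, 0, 0])

```text
time: 9.55
ee_pos: [0.5748, 0.1217, 0.0907]
eef_rot: [0.667, 0.745, -0.0, -0.0]
ft_force: [-1.7, 3.5, 3.9]
width: 0.0653
grip_force: 1.7
```

Emit:
arm_command(moves=[0, 0, -0.5, 0, 0, 0, -0.6, 0, 0, 0, -0.8, 0, 0, 0, -1, 0, 0, 0, -1.5, 0, 0, 0, -2, 0, 0, 0, -2.5, 0, 0, 0, -2.5, 0, 0, 0, -2.5, 0, 0, 0, 0, 0, 0, 0, 0, 0])

```text
time: 10.47
ee_pos: [0.5756, 0.1214, 0.2317]
eef_rot: [0.667, 0.745, 0.001, 0.001]
ft_force: [0.3, 0.2, -0.7]
width: 0.0653
grip_force: 0.0
```

Emit:
arm_command(moves=[-3, 0, -1, 0, -3.5, 0, 0, 0, -3.5, 0, 0, 0, -3.5, 0, 0, 0, -3.5, 0, 0, 0, -3.5, 0, 0, 0, -3.5, 0, 0, 0, -3.5, 0, 0, 0, -3.5, 0, 0, 0, -3, 0, 0, 0, -1.5, 0, 0, 0, 0, 0, 0, 0])

```text
time: 11.47
ee_pos: [0.6127, -0.2363, 0.2381]
eef_rot: [0.669, 0.743, -0.001, -0.001]
ft_force: [0.7, 1.3, -0.4]
width: 0.0651
grip_force: 0.0
```

```bash
python3 -c "
from plan import *
to(38,11,91,1,1)
im=snap('top','t6')[100:230,125:390];a=cv2.resize(im[:,:,::-1],(795,390),interpolation=2)
im=snap('scene','s6')[165:240,130:400];b=cv2.resize(im[:,:,::-1],(795,210),interpolation=2)
cv2.imwrite('pics/c6.png',np.vstack([a,b]))"
```

```text
err tool frame cm [3.641e+01 2.000e-02 1.470e+01] turn -0.24 chute [  36.7 -353.1] 238.1 tilt [-0.003 -0.001 -1.   ] F [ 0.7  1.3 -0.4] 0.06512083123742415 11.4667
```

View pics/c6.png

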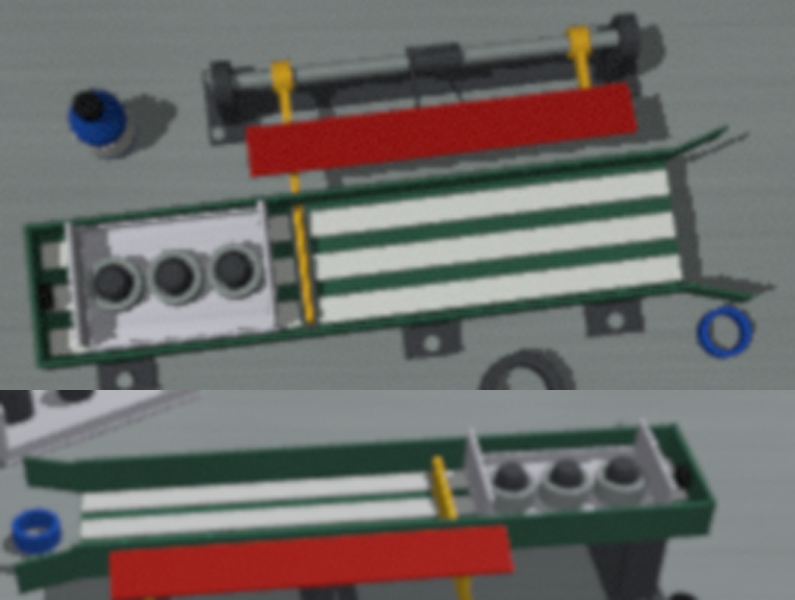

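The tray sits in the bay (68–272 in the top view) with its rings on, the gate is up behind it at (303,265), and the hand is clear.

```bash
python3 -c "
from bench import r
print(r.close_job())"
```

```text
the job is handed in; nothing more can be done
None
```

The tray is in the bay with all three rings on their posts. The gate is up behind it with about 20 mm clearance, the hand is clear, and the job was handed in at about 11.5 s.

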